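Find the stamped sample crate and send it to the dispatch line

ROBOT

A 6-joint arm with a two-finger parallel gripper is mounted at the origin on the work surface. World frame = base frame: x ahead of the robot, y to its left, z up, the work surface at z = 0. Lengths are in m, angles in rad, forces in N, time in s.
With the tool pointing down it reaches from about 0.35 to 0.775 m from the base axis. Payload 5.5 kg.
Tool frame: the origin (TCP) lies at the very end of the fingers, on their centre line; the grasp point (between the pads) lies env.hold_point_z behind it (env.hold_point_z is the distance from the TCP to the grasp point, in m); z points along the fingers, y is the line along which they close (so a half turn about z gives the same grasp; the last joint's range is limited). The gripper opens to 85 mm and grips with 20 to 120 N. Pads are 22 mm wide; open, the fingers measure 114 mm over their backs; the gripper's body (76 mm by 85 mm) begins 54 mm behind the grasp point. The pads swing forward as they close: fully open they stand 13 mm farther back than shut.
Start: joints at [-1.345, 0.313, 0.046, 1.304, 0, 1.431], TCP at [0.206, -0.537, 0.231] pointing down, gripper open.
Joint ranges: [-2.76, 2.76], [-0.86, 1.69], [-1.03, 1.26], [-2.2, 2.34], [-1.47, 1.5], [-3.14, 3.14]. Speed limits (rad/s): [2.57, 2.57, 3.14, 3.14, 3.14, 3.14].

INTERFACE

Orientations are given as a unit quaternion [w, x, y, z].
In Python, from workcell import env gives the robot as it stands.
- The arm moves only by the tool carry_out, never from a script. Its argument "steps" is a list of rows, each a list of 3 entries, a list of its own where there are three numbers: the turn, a rotation vector about the tool's x, y, z in degrees, then the shift along the tool's x, y, z in cm, then the closure in counts, from 0 (fully open) to 255 (shut). A call has exactly 8 rows; each row is the pose to reach, as a shift and turn from the pose commanded when the call began, along the tool's axes at that moment; what a row does not reach only later rows make up. A row lasts 1/8 s, in which the tool goes at most 62.5 mm and 10.7 degrees, less where a joint would pass 70% of its speed; a pose out of reach is approached as far as the arm can. A call with a gripper value outside its range is refused whole. The fingers move at their own pace and stop on an object; "force" is the grip in N (left out, the last holds). Time passes only in rows, so rows that repeat a pose let the fingers close, or fill a call up. It gives the time, the measured TCP pose, the force, the opening and the grip force at its end, in the units of the state.
- env.get_state(): the state, without advancing time (a new reading comes with each control period).
- env.read_camera(name): name is "scene" or "top" or "wrist"; returns (picture, depth): 400x640x3 uint8, red, green, blue; 400x640 float32, m along the optical axis (not along the pixel's ray), 0 where there is no reading.
- env.get_calibration(name): a dict with "fx", "fy", "cx", "cy" (pixels), "origin" and "orientation" of the camera in the world. Camera axes: x right, y up, looking along -z (the intrinsics and any distortion apply to the point x, -y, -z); pixel columns grow to the right and rows downward; lengths in m; the calibration is good to about 2 mm. A picture is of the moment at which its call begins: read the wrist's pose just before it. get_calibration takes no time and is no camera call; for the wrist camera it gives the pose at the moment of the call.
- env.hand_in(): hands the job in; it is judged then, once.
The state is a dict: "clock": time; "joint_pos": joint angles; "qvel": joint speeds; "tau": joint torques, N m; "tcp_pos": TCP position; "orientation": TCP orientation; "wrist_force": force on the tool from outside, world axes, zero at the start; "ft_torque": the same for the moment, N m; "finger_gap": finger opening in m; "grip_force": force on a finger pad.
Only numpy, scipy, OpenCV 4.12 (cv2) and the standard library are available. Lean on these libraries where they do the work, as an engineer would, in place of code of your own. Each camera call takes 0.05 s, during which the arm holds its last target. There are 200 camera calls.

TASK

One of the two empty sample crates is stamped underneath. Without gripping or lifting anything, tip both crates over towards the robot with your fingertips so that each lies on its long side with its underside facing away from the robot, then push the stamped one, still lying so, straight ahead until the metal dispatch line runs under about its middle. Leave the other crate lying short of the line, and do not disturb the jars, bottles and beaker.

Things in the scene. Friction and masses are not known exactly. Their poses are not given: they have to be found in the camera images.
- crate_a: one of two identical empty open-topped plywood crates, 70 mm (its x) by 140 mm (its y) by 120 mm tall, walls 7 mm, two partitions inside, 0.3 to 0.6 kg. Origin: centre of its underside; it starts upright, z up, x pointing away from the robot within 0.2 rad. Pushed along its -x near the top of its far long wall it tips over its near bottom edge, hardly sliding, and past about 40 degrees falls by itself
- crate_b: the other crate, just like crate_a, same origin and axes. A crate tipped towards the robot lies on its near long wall, 70 mm high, 120 mm deep: its x points up, its z (open side) towards the robot, its underside away from the robot, its origin 35 mm above the bench
- stamp (a point): centre of the ink stamp (dark ring 60 mm across with a bar 100 mm long through it) on the underside of the stamped crate, 0 mm from that crate's origin; unseen until the crate is tipped
- a_centre (a point): middle of crate_a, half-way up (60 mm above its underside)
- b_centre (a point): middle of crate_b, half-way up (60 mm above its underside)
- line: the dispatch line: a flush aluminium strip 20 mm wide, 660 mm long, let into the bench beyond the crates. Origin: its middle, on the bench; x points across it, away from the robot, y along it
- jar_mid: small white jar, 36 mm across, 45 mm tall, standing between the crates; origin at the centre of its foot; to be left alone
- vial_near: small amber bottle, 32 mm across, 65 mm tall, standing on the robot's side of the crates; origin at the centre of its foot; to be left alone
- bottle_right: amber bottle, 52 mm across, 130 mm tall, to the right of the crates; origin at the centre of its foot; to be left alone
- jar_left: white jar, 64 mm across, 60 mm tall, to the left of the crates; origin at the centre of its foot; to be left alone
- beaker: glass beaker, 60 mm across, 80 mm tall, to the left of the crates; origin at the centre of its foot; to be left alone
- jar_right: white jar, 56 mm across, 50 mm tall, to the right of the crates; origin at the centre of its foot; to be left alone

How it is judged:
On the way, in this order (a step that is already met when the one before it is completed fails the run):
1. one crate has been tipped onto its long side (((angle between crate_a's own x axis and vertical below 0.2 rad and linear speed of crate_a below 0.02 m/s and height (world z) of crate_a below 0.041 m) or (angle between crate_b's own x axis and vertical below 0.2 rad and linear speed of crate_b below 0.02 m/s and height (world z) of crate_b below 0.041 m))), for 0.2 s.
2. both crates lie on their long sides, undersides away from the robot, the stamped one not yet on the line (angle between each of crate_a, crate_b's own x axis and vertical below 0.2 rad and linear speed of each of crate_a, crate_b below 0.02 m/s and height (world z) of each of crate_a, crate_b below 0.041 m and x of crate_a in the frame of line below 0 m), for 0.2 s.
At the end, for the whole second after the job is handed in: Both crates lie at rest on the long side that faced the robot; the middle of the stamped one (120 mm deep as it lies) is within 30 mm of the line's middle, its underside facing away from the robot within 0.6 rad; the other crate's underside is short of the line (angle between each of crate_a, crate_b's own x axis and vertical below 0.2 rad and height (world z) of each of crate_a, crate_b below 0.041 m and linear speed of each of crate_a, crate_b below 0.02 m/s and x of crate_a in the frame of line between 0.03 and 0.09 m and y of a_centre in the frame of line between -0.31 and 0.31 m and angle between the z axis of crate_a and the x axis of line, either way round below 0.6 rad and x of crate_b in the frame of line below -0.01 m); the robot touches nothing.
It fails at once if a crate is lifted off the bench or carried (its middle more than 90 mm up; tipping raises it to 70 mm) (height (world z) of any of a_centre, b_centre above 0.09 m).
It fails at once if the unstamped crate is pushed onto the line (x of crate_b in the frame of line above 0.01 m).
It fails at once if a jar, bottle or beaker is moved more than 20 mm or knocked over (distance of any of jar_mid, vial_near, bottle_right, jar_left, beaker, jar_right from where it was at the start of the episode above 0.02 m or angle between any of jar_mid, vial_near, bottle_right, jar_left, beaker, jar_right's own z axis and vertical above 0.4 rad).
It also fails if it takes over 56 s, if anything falls off the work surface, if the arm or the gripper's body presses on something with over 40 N, if the wrist force passes 120 N, or if a joint passes its speed limit or range.

## Working session

There is one attempt and no reset: what is moved stays moved. The work goes in short steps, Python scripts to look and compute and a tool call to move; the robot and the scene stay as the last step left them, time stands still between calls to the robot, and variables do not carry over. Pictures are saved under pics/ and viewed, at most 10 in all, crops included, and the job is handed in when it is done.

Besides the shell and the picture viewer there is one more tool, called as name(argument=value, ...) on one line, values as JSON. carry_out: Moves the arm, as the interface text tells. Its arguments: {"type":"object","properties":{"steps":{"type":"array","items":{"type":"array"}},"force":{"type":"number"}},"required":["steps"]}

```bash
mkdir -p pics; cat > h.py <<'E'
import numpy as np, cv2
from scipy.spatial.transform import Rotation as R
from workcell import env
def rot(q): return R.from_quat([q[1],q[2],q[3],q[0]]).as_matrix()
def cloud(name):
    c=env.get_calibration(name); im,d=env.read_camera(name)
    v,u=np.mgrid[:400,:640]
    p=np.stack([(u-c['cx'])/c['fx']*d,-(v-c['cy'])/c['fy']*d,-d],-1)
    return im,d,p@rot(c['orientation']).T+np.array(c['origin'])
def save(im,n): cv2.imwrite('pics/'+n+'.png',im[:,:,::-1])
E
python3 - <<'E'
from h import *
print(env.get_state()); print(env.hold_point_z)
for n in("scene","top"):
    print(env.get_calibration(n)); im,d,P=cloud(n); save(im,n+'0'); np.savez('/tmp/'+n,im=im,P=P,d=d)
E
```

```text
{'clock': 0.0, 'joint_pos': array([-1.34458762e+00,  3.13984038e-01,  4.49991703e-02,  1.30359711e+00,
        2.23157214e-05,  1.43119476e+00]), 'qvel': array([-0.00035543, -0.00118748,  0.00082528, -0.00149011,  0.0005437 ,
        0.0003468 ]), 'tau': array([ 1.86784669e-04, -4.80628288e+01,  2.98530614e+01,  1.94103067e-02,
       -1.70145731e-04, -3.49967692e-06]), 'tcp_pos': array([ 0.20556449, -0.53646508,  0.23042643]), 'orientation': array([-8.92471836e-04,  9.83319046e-01,  1.81886933e-01, -2.75030654e-05]), 'wrist_force': array([ 1.30092034,  0.76482426, -0.20366679]), 'ft_torque': array([0.02182025, 0.05425708, 0.01839899]), 'grip_force': 0.0, 'finger_gap': 0.08536645225029152}
0.0187
{'fx': 419.53716530395326, 'fy': 419.53716530395326, 'cx': 318.0188836973115, 'cy': 198.08045543540476, 'origin': array([1.42418588, 0.0039401 , 0.66982951]), 'orientation': array([0.63728489, 0.32135725, 0.32533451, 0.62028618])}
{'fx': 415.8217364706054, 'fy': 415.8217364706054, 'cx': 317.4292152297224, 'cy': 196.35480009123324, 'origin': array([0.46642995, 0.01098314, 1.35493266]), 'orientation': array([ 0.70854204,  0.0229769 , -0.03043443, -0.70463749])}
```

View pics/top0.png

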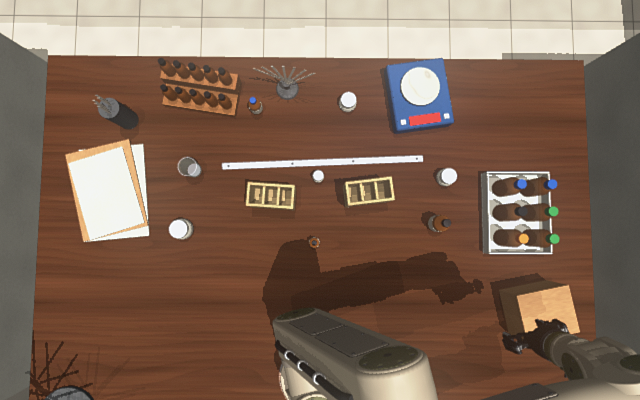

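View pics/scene0.png

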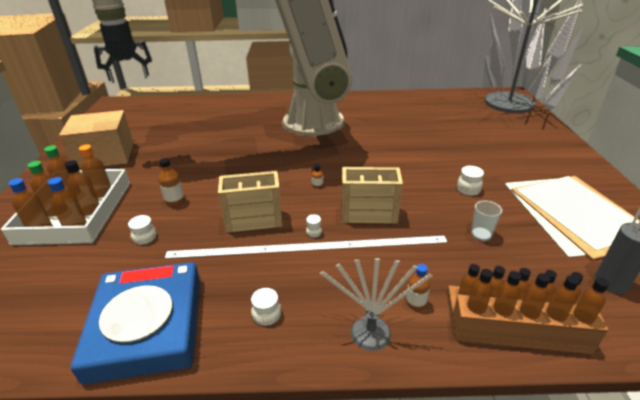

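```bash
python3 - <<'E'
from h import *
z=np.load('/tmp/top.npz');P=z['P'];Z=P[...,2];im=z['im'].astype(int)
print('bench',np.median(Z[150:250,250:400]))
m=((Z>.03)&(Z<.2)&(z['d']>0)&(P[...,0]>.3)).astype(np.uint8)
n,l,s,c=cv2.connectedComponentsWithStats(m)
for i in range(1,n):
    if s[i,4]<25: continue
    q=P[l==i]; top=np.percentile(q[:,2],95)
    t=q[q[:,2]>top-.015]
    print(s[i],'top',top.round(3),'mn',t.min(0).round(3),'mx',t.max(0).round(3),'rect',cv2.minAreaRect(t[:,:2].astype(np.float32)))
E
```

```text
bench 0.0008714342311424428
[ 158   58   82   36 1711] top 0.156 mn [0.92  0.277 0.141] mx [0.965 0.472 0.162] rect ((0.9428654909133911, 0.37472406029701233), (0.19815190136432648, 0.019826415926218033), 81.86331939697266)
[ 385   58   69   75 4041] top 0.07 mn [ 0.781 -0.433  0.055] mx [ 1.011 -0.224  0.077] rect ((0.8969895839691162, -0.32786351442337036), (0.2148711234331131, 0.18680600821971893), 8.334989547729492)
[254  66  62  22 309] top 0.179 mn [0.924 0.034 0.166] mx [0.932 0.165 0.194] rect ((0.9284156560897827, 0.09937833994626999), (0.13125020265579224, 0.003157367231324315), 86.1282958984375)
[160  84  72  25 776] top 0.107 mn [0.857 0.285 0.093] mx [0.904 0.483 0.112] rect ((0.8804346323013306, 0.3838028907775879), (0.1994176059961319, 0.019740501418709755), 81.4134521484375)
[341  92  15  17 202] top 0.055 mn [ 0.851 -0.122  0.04 ] mx [ 0.903 -0.076  0.057] rect ((0.8768359422683716, -0.09895312041044235), (0.05172286927700043, 0.04588602855801582), 2.8205227851867676)
[ 95  96  41  32 736] top 0.179 mn [0.802 0.61  0.165] mx [0.836 0.631 0.2  ] rect ((0.8175353407859
[... 1525 characters left out ...]
136] rect ((0.48411357402801514, -0.3823795020580292), (0.02261410653591156, 0.020693933591246605), 89.97686004638672)
[169 219  23  20 338] top 0.064 mn [0.436 0.4   0.049] mx [0.489 0.458 0.067] rect ((0.4617636203765869, 0.42910778522491455), (0.05588569492101669, 0.053958430886268616), 43.07052993774414)
[309 238  10  10  80] top 0.066 mn [0.413 0.001 0.06 ] mx [0.429 0.014 0.067] rect ((0.42114365100860596, 0.00747879920527339), (0.01532844826579094, 0.012366242706775665), 0.674055278301239)
[547 281  22   5  41] top 0.119 mn [ 0.3   -0.743  0.105] mx [ 0.303 -0.727  0.12 ] rect ((0.30150485038757324, -0.735177218914032), (0.0011701672337949276, 0.015859123319387436), 7.227927207946777)
```

Top view: crates at about (270,195) and (370,190), line from (222,166) to (423,159), vial at (314,242), and small jar at (318,175). The scene view shows the same layout, with both crates upright. Next I'll locate the line and work out the first move.

```bash
cat >> h.py <<'E'
def plan(targets):
    """targets (x,y,z,yaw deg) -> turn deg, shift cm from current pose"""
    s=env.get_state(); M=rot(s['orientation']); p=s['tcp_pos']
    print('t',s['clock'],'tcp',p.round(4),'yaw',np.degrees(np.arctan2(M[1,0],M[0,0])).round(1))
    for x,y,z,w in targets:
        T=R.from_euler('z',w,degrees=True).as_matrix()@np.diag([1,-1,-1])
        print(np.degrees(R.from_matrix(M.T@T).as_rotvec()).round(1),(M.T@(np.array([x,y,z])-p)*100).round(2))
def line():
    im,d,P=cloud('top'); m=(im.min(2)>170)&(abs(P[...,2])<.012)
    n,l,s,c=cv2.connectedComponentsWithStats(m.astype(np.uint8))
    i=max(range(1,n),key=lambda i:s[i,2]*(s[i,2]>120)*(s[i,3]<25))
    return cv2.minAreaRect(P[l==i][:,:2].astype(np.float32))
E
python3 - <<'E'
from h import *
print(line())
c=np.array([.578,-.158]);w=7.06;u=np.array([np.cos(np.radians(w)),np.sin(np.radians(w))])
pts=[(*(c+u*a),z,w) for a,z in((.08,.23),(.08,.085),(-.01,.085),(-.01,.2))]
print(np.round(pts,3)); plan(pts)
E
```

```text
((0.6827514171600342, -0.01893484592437744), (0.021664226427674294, 0.6614186763763428), 2.6623191833496094)
[[ 0.657 -0.148  0.23   7.06 ]
 [ 0.657 -0.148  0.085  7.06 ]
 [ 0.568 -0.159  0.085  7.06 ]
 [ 0.568 -0.159  0.2    7.06 ]]
t 0.15 tcp [ 0.2056 -0.5366  0.2306] yaw 21.0
[-0.1 -0.  13.9] [ 56.08 -20.11   0.1 ]
[-0.1 -0.  13.9] [ 56.08 -20.09  14.6 ]
[-0.1 -0.  13.9] [ 47.35 -22.25  14.6 ]
[-0.1 -0.  13.9] [ 47.35 -22.27   3.1 ]
```

carry_out(steps=[[[0,0,3],[6,-2,0],0],[[0,0,7],[12,-4.2,0],0],[[0,0,14],[18,-6.4,0],0],[[0,0,14],[24,-8.6,0],0],[[0,0,14],[30,-10.7,0],0],[[0,0,14],[36,-12.9,0],0],[[0,0,14],[42,-15,0],0],[[0,0,14],[47,-16.8,0],0]])

```text
clock: 1.15
tcp_pos: [0.5858, -0.2104, 0.2311]
orientation: [0.0, 0.998, 0.061, -0.0]
wrist_force: [0.5, -0.8, -0.5]
finger_gap: 0.0855
grip_force: 0.0
```

```bash
python3 - <<'E'
from h import *
c=np.array([.578,-.158]);w=7.06;u=np.array([np.cos(np.radians(w)),np.sin(np.radians(w))])
pts=[(*(c+u*a),z,w) for a,z in((.08,.23),(.08,.085),(-.02,.085),(-.02,.2))]
plan(pts)
E
```

```text
t 1.15 tcp [ 0.5858 -0.2104  0.2311] yaw 7.0
[ 0.   0.  -0.1] [ 7.86 -5.31  0.1 ]
[ 0.   0.  -0.1] [ 7.87 -5.31 14.6 ]
[ 0.   0.  -0.1] [-2.13 -5.29 14.61]
[ 0.   0.  -0.1] [-2.14 -5.29  3.11]
```

carry_out(steps=[[[0,0,0],[4,-2.7,0],0],[[0,0,0],[7.9,-5.3,0],0],[[0,0,0],[7.9,-5.3,4],0],[[0,0,0],[7.9,-5.3,9],0],[[0,0,0],[7.9,-5.3,13],0],[[0,0,0],[7.9,-5.3,14.6],0],[[0,0,0],[7.9,-5.3,14.6],0],[[0,0,0],[6.9,-5.3,14.6],0]])

```text
clock: 2.15
tcp_pos: [0.648, -0.1516, 0.0872]
orientation: [0.001, 0.998, 0.061, 0.002]
wrist_force: [-0.1, 0.3, 0.2]
finger_gap: 0.0854
grip_force: 0.0
```

carry_out(steps=[[[0,0,0],[-1,0,0],0],[[0,0,0],[-2,0,0],0],[[0,0,0],[-3,0,0],0],[[0,0,0],[-4,0,0],0],[[0,0,0],[-5,0,0],0],[[0,0,0],[-6,0,0],0],[[0,0,0],[-7,0,0],0],[[0,0,0],[-8,0,0],0]])

```text
clock: 3.15
tcp_pos: [0.5656, -0.1606, 0.0847]
orientation: [-0.0, 0.998, 0.061, -0.001]
wrist_force: [-0.4, -0.3, -0.1]
finger_gap: 0.0854
grip_force: 0.0
```

```bash
python3 - <<'E'
from h import *
im,d,P=cloud('scene'); save(im,'scene1'); print(env.get_state()['tcp_pos'])
E
```

```text
[ 0.56423463 -0.16048022  0.08450571]
```

View pics/scene1.png

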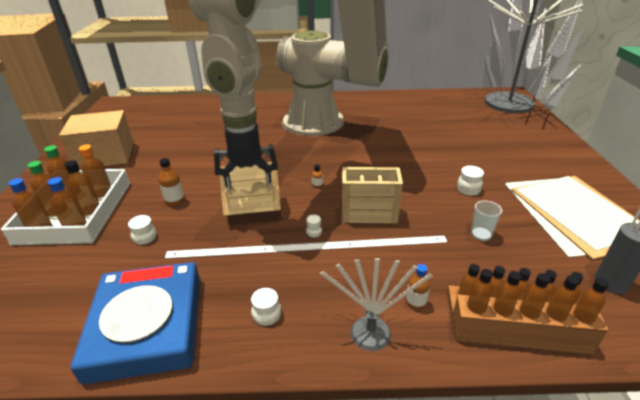

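The right crate is part way over, with its underside showing at about (252,205). I'll keep going a little.

carry_out(steps=[[[0,0,0],[-1,0,0],0],[[0,0,0],[-2,0,0],0],[[0,0,0],[-3,0,0],0],[[0,0,0],[-3,0,0],0],[[0,0,0],[-3,0,-4],0],[[0,0,0],[-3,0,-8],0],[[0,0,0],[-3,0,-12],0],[[0,0,0],[-3,0,-14],0]])

```text
clock: 4.2
tcp_pos: [0.5386, -0.1648, 0.2281]
orientation: [0.001, 0.998, 0.061, 0.002]
wrist_force: [0.4, -0.2, -1.0]
finger_gap: 0.0849
grip_force: 0.0
```

```bash
cat >> h.py <<'E'
def lying(y0,y1):
    im,d,P=cloud('top')
    m=(abs(P[...,2]-.068)<.012)&(P[...,0]>.3)&(P[...,0]<.85)&(P[...,1]>y0)&(P[...,1]<y1)&(d>0)
    n,l,s,c=cv2.connectedComponentsWithStats(m.astype(np.uint8)); i=1+np.argmax(s[1:,4])
    print('lying',s[i],cv2.minAreaRect(P[l==i][:,:2].astype(np.float32)),'z',np.median(P[l==i][:,2]))
    return im
E
python3 - <<'E'
from h import *
im,d,P=cloud('scene'); save(im[150:280,180:440].repeat(2,0).repeat(2,1),'scene2'); lying(-.3,-.03)
c=np.array([.563,.140]);w=-3.85;u=np.array([np.cos(np.radians(w)),np.sin(np.radians(w))])
plan([(*(c+u*a),z,w) for a,z in((.08,.2),(.08,.085),(-.03,.085))])
E
```

```text
lying [347 206  29  40 733] ((0.4787335693836212, -0.1426018327474594), (0.11996325850486755, 0.08710680156946182), 7.148360729217529) z 0.07004602693492101
t 4.3 tcp [ 0.5391 -0.165   0.2282] yaw 7.0
[ 0.1 -0.3 10.8] [ 13.92 -28.5    2.8 ]
[ 0.1 -0.3 10.8] [ 13.86 -28.53  14.3 ]
[ 0.1 -0.3 10.8] [  3.06 -30.59  14.24]
```

View pics/scene2.png

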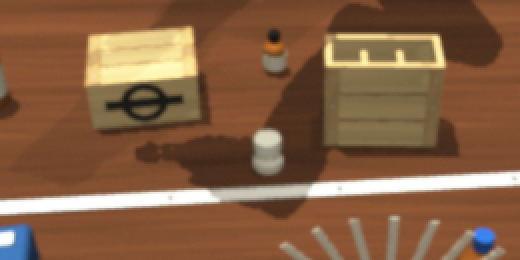

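The right crate lies flat, and its stamp shows at crop pixel (145,102), so the right crate is the stamped one. Next I'll tip the left crate.

carry_out(steps=[[[0,0,4],[3,-5,0],0],[[0,0,8],[6,-10,0],0],[[0,0,10.8],[8.5,-15,0],0],[[0,0,10.8],[11,-20,0],0],[[0,0,10.8],[13,-25,0],0],[[0,0,10.8],[13.9,-28.5,1],0],[[0,0,10.8],[13.9,-28.5,4],0],[[0,0,10.8],[13.9,-28.5,8],0]])

```text
clock: 5.3
tcp_pos: [0.6412, 0.094, 0.1438]
orientation: [-0.016, 1.0, 0.004, -0.0]
wrist_force: [1.2, -0.6, 0.4]
finger_gap: 0.0854
grip_force: 0.0
```

```bash
python3 - <<'E'
from h import *
c=np.array([.563,.140]);w=-3.85;u=np.array([np.cos(np.radians(w)),np.sin(np.radians(w))])
plan([(*(c+u*a),z,w) for a,z in((.08,.085),(-.045,.085))])
E
```

```text
t 5.3 tcp [0.6412 0.094  0.1438] yaw 0.4
[-1.9  0.1  4.3] [ 0.2  -3.86  6.01]
[-1.9  0.1  4.3] [-12.27  -4.8    6.04]
```

carry_out(steps=[[[0,0,0],[0,0,0],0],[[0,0,0],[0,0,0],0],[[0,0,0],[0,0,0],0],[[0,0,0],[0,0,0],0],[[0,0,0],[0,0,0],0],[[0,0,0],[0,0,0],0],[[0,0,0],[0,0,0],0],[[0,0,0],[0,0,0],0]])

```text
clock: 6.3
tcp_pos: [0.641, 0.0941, 0.1452]
orientation: [-0.016, 1.0, 0.004, -0.001]
wrist_force: [-0.6, -0.5, 0.8]
finger_gap: 0.0855
grip_force: 0.0
```

```bash
python3 - <<'E'
from h import *
c=np.array([.563,.140]);w=-3.85;u=np.array([np.cos(np.radians(w)),np.sin(np.radians(w))])
plan([(*(c+u*a),z,w) for a,z in((.08,.085),(-.045,.085))])
E
```

```text
t 6.3 tcp [0.641  0.0941 0.1452] yaw 0.4
[-1.9  0.1  4.3] [ 0.22 -3.85  6.15]
[-1.9  0.1  4.3] [-12.24  -4.78   6.2 ]
```

carry_out(steps=[[[-1.9,0,4.3],[0.2,-2,0],0],[[-1.9,0,4.3],[0.2,-3.9,0],0],[[-1.9,0,4.3],[0.2,-3.9,2],0],[[-1.9,0,4.3],[0.2,-3.9,4],0],[[-1.9,0,4.3],[0.2,-3.9,6.2],0],[[-1.9,0,4.3],[0.2,-3.9,6.2],0],[[-1.9,0,4.3],[0.2,-3.9,6.2],0],[[-1.9,0,4.3],[0.2,-3.9,6.2],0]])

```text
clock: 7.3
tcp_pos: [0.6438, 0.094, 0.0859]
orientation: [-0.016, 1.0, 0.004, -0.001]
wrist_force: [0.6, -1.2, 0.1]
finger_gap: 0.0854
grip_force: 0.0
```

carry_out(steps=[[[0,0,0],[-1.5,0,0],0],[[0,0,0],[-3,0,0],0],[[0,0,0],[-4.5,0,0],0],[[0,0,0],[-6,0,0],0],[[0,0,0],[-7.5,0,0],0],[[0,0,0],[-9,0,0],0],[[0,0,0],[-10.5,0,0],0],[[0,0,0],[-12,0,0],0]])

```text
clock: 8.3
tcp_pos: [0.5233, 0.093, 0.0862]
orientation: [-0.016, 1.0, 0.004, -0.001]
wrist_force: [-0.0, 1.3, 1.1]
finger_gap: 0.0854
grip_force: 0.0
```

carry_out(steps=[[[0,0,0],[0,0,0],0],[[0,0,0],[0,0,-3],0],[[0,0,0],[0,0,-7],0],[[0,0,0],[0,0,-12],0],[[0,0,0],[0,0,-14],0],[[0,0,0],[0,0,-14],0],[[0,0,0],[0,0,-14],0],[[0,0,0],[0,0,-14],0]])

```text
clock: 9.3
tcp_pos: [0.5228, 0.0885, 0.2234]
orientation: [-0.016, 1.0, 0.004, -0.003]
wrist_force: [-0.7, -0.1, 0.1]
finger_gap: 0.0853
grip_force: 0.0
```

```bash
python3 - <<'E'
from h import *
lying(.0,.3); im=lying(-.3,-.03); save(im,'top2')
plan([(.3,-.18,.2,7.1)])
E
```

```text
lying [249 105  12   6  43] ((0.8437923789024353, 0.1983908712863922), (0.011261175386607647, 0.03403005748987198), 1.9449716806411743) z 0.0652758212879403
lying [ 347  202   50   44 1780] ((0.4818199574947357, -0.16897818446159363), (0.11999129503965378, 0.14089389145374298), 6.973570346832275) z 0.07019612578420109
t 9.4 tcp [0.5229 0.0885 0.2237] yaw 0.4
[-1.9  0.2 -6.7] [-22.47  26.75   1.64]
```

View pics/top2.png

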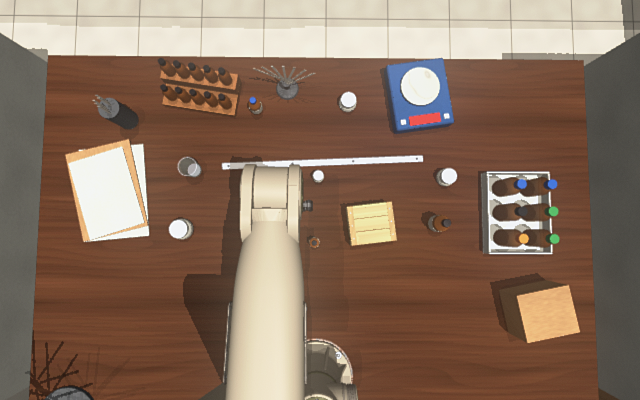

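Top view: the right crate lies at about (371,223) and the arm hides the left one. The tool stalled at y≈0.094, so I'll check the joints and the scene camera.

```bash
python3 - <<'E'
from h import *
print(env.get_state()['joint_pos'].round(2))
im,d,P=cloud('scene'); save(im[120:280,140:460].repeat(2,0).repeat(2,1),'scene3')
m=(abs(P[...,2]-.068)<.012)&(P[...,0]>.3)&(P[...,0]<.62)&(P[...,1]>.03)&(P[...,1]<.26)
q=P[m];print(len(q),cv2.minAreaRect(q[:,:2].astype(np.float32)))
E
```

```text
[-0.    0.23 -0.08  1.26  0.03  3.13]
1479 ((0.467532217502594, 0.148709237575531), (0.13968703150749207, 0.12690770626068115), 86.90567016601562)
```

View pics/scene3.png

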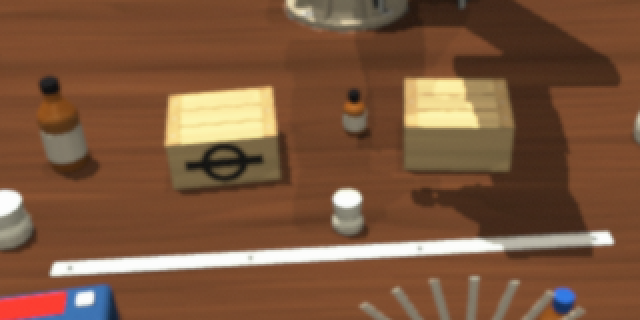

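Both crates lie flat: the stamped one at (222,140) in the crop and the plain one at (458,125). Joint 6 was at its limit, which frees up once the arm swings right. Next I'll go behind the stamped crate.

```bash
cat > p.py <<'E'
from h import *
import sys
c=np.array([.482,-.169]);w=7.0;u=np.array([np.cos(np.radians(w)),np.sin(np.radians(w))])
plan([(*(c+u*a),z,w) for a,z in((-.11,.2),(-.11,.03),(-.075,.03),(-.075+.2085,.03))])
E
python3 p.py
```

```text
t 9.45 tcp [0.523  0.0885 0.224 ] yaw 0.4
[-1.9  0.2 -6.6] [-15.21  27.04   1.61]
[-1.9  0.2 -6.6] [-15.12  27.59  18.6 ]
[-1.9  0.2 -6.6] [-11.64  27.19  18.59]
[-1.9  0.2 -6.6] [ 9.07 24.8  18.56]
```

carry_out(steps=[[[-1,0,-2],[-2.5,4.5,0],0],[[-1.9,0,-4],[-5,9,0],0],[[-1.9,0,-6.6],[-7.5,13.5,0],0],[[-1.9,0,-6.6],[-10,18,0.5],0],[[-1.9,0,-6.6],[-13,23,1],0],[[-1.9,0,-6.6],[-15.2,27,1.6],0],[[-1.9,0,-6.6],[-15.2,27,1.6],0],[[-1.9,0,-6.6],[-15.2,27,1.6],0]])

```text
clock: 10.45
tcp_pos: [0.3733, -0.1819, 0.2007]
orientation: [0.0, 0.998, 0.061, -0.001]
wrist_force: [-0.6, 0.4, 0.5]
finger_gap: 0.0855
grip_force: 0.0
```

```bash
python3 p.py
```

```text
t 10.45 tcp [ 0.3733 -0.1819  0.2007] yaw 7.0
[-0.   0.1 -0. ] [-0.06  0.04  0.07]
[-0.   0.1 -0. ] [-0.03  0.04 17.07]
[-0.   0.1 -0. ] [ 3.47  0.04 17.06]
[-0.   0.1 -0. ] [24.32  0.04 17.02]
```

carry_out(steps=[[[0,0,0],[0,0,5],0],[[0,0,0],[0,0,10],0],[[0,0,0],[0,0,14],0],[[0,0,0],[0,0,17],0],[[0,0,0],[0,0,17],0],[[0,0,0],[1,0,17],0],[[0,0,0],[2,0,17],0],[[0,0,0],[3,0,17],0]])

```text
clock: 11.45
tcp_pos: [0.4049, -0.179, 0.0319]
orientation: [0.001, 0.998, 0.062, 0.0]
wrist_force: [-0.5, -0.8, -0.2]
finger_gap: 0.0854
grip_force: 0.0
```

carry_out(steps=[[[0,0,0],[1,0,0],0],[[0,0,0],[2,0,0],0],[[0,0,0],[3,0,0],0],[[0,0,0],[4,0,0],0],[[0,0,0],[5,0,0],0],[[0,0,0],[6,0,0],0],[[0,0,0],[7,0,0],0],[[0,0,0],[8,0,0],0]])

```text
clock: 12.45
tcp_pos: [0.4829, -0.1686, 0.0305]
orientation: [0.0, 0.998, 0.061, -0.001]
wrist_force: [-4.2, -0.5, 3.0]
finger_gap: 0.0854
grip_force: 2.2
```

```bash
cat > q.py <<'E'
from h import *
im,d,P=cloud('scene'); save(im[120:320,140:460].repeat(2,0).repeat(2,1),'sceneq')
s=env.get_state();print(s['tcp_pos'],s['wrist_force'].round(1))
m=(abs(P[...,2]-.068)<.012)&(P[...,0]>.4)&(P[...,0]<.8)&(P[...,1]>-.26)&(P[...,1]<-.04)
n,l,st,c=cv2.connectedComponentsWithStats(m.astype(np.uint8)); i=1+np.argmax(st[1:,4])
q=P[l==i][:,:2]; L=(q-[.6828,-.0189])@np.array([[.9989,-.0464],[.0464,.9989]])
# far face (underside) points: z .02-.05
f=(P[...,2]>.015)&(P[...,2]<.055)&(P[...,0]>.5)&(P[...,0]<.8)&(P[...,1]>-.21)&(P[...,1]<-.1)
F=(P[f][:,:2]-[.6828,-.0189])@np.array([[.9989,-.0464],[.0464,.9989]])
k=np.polyfit(F[:,1],F[:,0],1)
print('top max x in line',np.percentile(L[:,0],[1,99]),'y',L[:,1].min(),L[:,1].max(),'face med',np.median(F[:,0]),'slope',k[0])
E
python3 q.py
```

```text
[ 0.48468109 -0.16870506  0.03071748] [ 0.2  0.2 -0.7]
top max x in line [-0.19926165 -0.07016947] y -0.20611301929474576 -0.05965688886648006 face med -0.07448223043672515 slope -0.0723239287414824
```

View pics/sceneq.png

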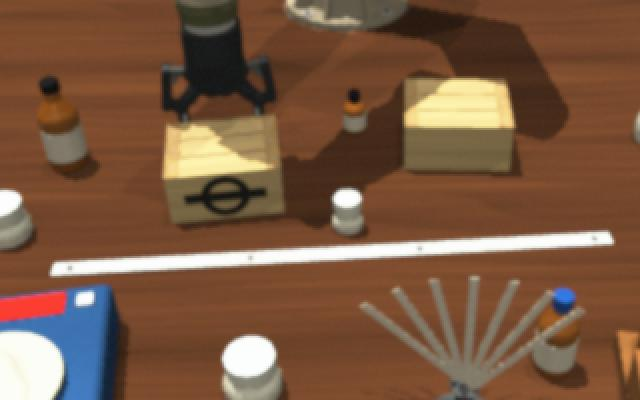

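The stamped crate, at (225,165) in the crop, slides straight. About 13.5 cm remain.

carry_out(steps=[[[0,0,0],[1,0,0],0],[[0,0,0],[2,0,0],0],[[0,0,0],[3,0,0],0],[[0,0,0],[4,0,0],0],[[0,0,0],[5,0,0],0],[[0,0,0],[6,0,0],0],[[0,0,0],[7,0,0],0],[[0,0,0],[8,0,0],0]])

```text
clock: 13.5
tcp_pos: [0.5623, -0.1588, 0.0305]
orientation: [0.0, 0.998, 0.061, -0.001]
wrist_force: [-3.7, -1.0, 3.0]
finger_gap: 0.0851
grip_force: 1.9
```

carry_out(steps=[[[0,0,0],[1,0,0],0],[[0,0,0],[2,0,0],0],[[0,0,0],[3,0,0],0],[[0,0,0],[4,0,0],0],[[0,0,0],[4.8,0,0],0],[[0,0,0],[5.3,0,0],0],[[0,0,0],[5.3,0,0],0],[[0,0,0],[5.3,0,0],0]])

```text
clock: 14.5
tcp_pos: [0.615, -0.1524, 0.0303]
orientation: [0.0, 0.998, 0.061, -0.0]
wrist_force: [0.2, -1.0, -0.2]
finger_gap: 0.0854
grip_force: 0.0
```

```bash
python3 q.py
```

```text
[ 0.6148266  -0.15239185  0.03038515] [-0.9  0.3  0.2]
top max x in line [-0.06558354  0.06300389] y -0.1954024690172193 -0.0485993036181791 face med 0.05958083898462504 slope -0.07370042163168788
```

The face is at +0.0596 m past the line, which is on target. I'll back off and retreat up.

carry_out(steps=[[[0,0,0],[-2,0,0],0],[[0,0,0],[-5,0,0],0],[[0,0,0],[-8,0,0],0],[[0,0,0],[-8,0,-4],0],[[0,0,0],[-8,0,-9],0],[[0,0,0],[-8,0,-14],0],[[0,0,0],[-12,0,-17],0],[[0,0,0],[-16,0,-17],0]])

```text
clock: 15.55
tcp_pos: [0.457, -0.1729, 0.2037]
orientation: [0.002, 0.998, 0.062, 0.002]
wrist_force: [-0.2, -0.8, -0.4]
finger_gap: 0.0855
grip_force: 0.0
```

```bash
python3 q.py; python3 -c "
from h import *
im=lying(0,.3);lying(-.3,-.03);save(im,'topf')"
```

```text
[ 0.45113937 -0.17159956  0.201986  ] [-6.2  2.  -0.4]
top max x in line [-0.0614814   0.06284113] y -0.19587610046717027 -0.04983853944316294 face med 0.059546779743572344 slope -0.07234187798765827
lying [ 245  208   49   42 1780] ((0.46364131569862366, 0.1458088457584381), (0.14046107232570648, 0.11968551576137543), 86.50311279296875) z 0.07017164159225431
lying [ 339  137   49   43 1721] ((0.6849744319915771, -0.14340341091156006), (0.12118098139762878, 0.14044536650180817), 6.9558796882629395) z 0.06998028005446422
```

View pics/topf.png

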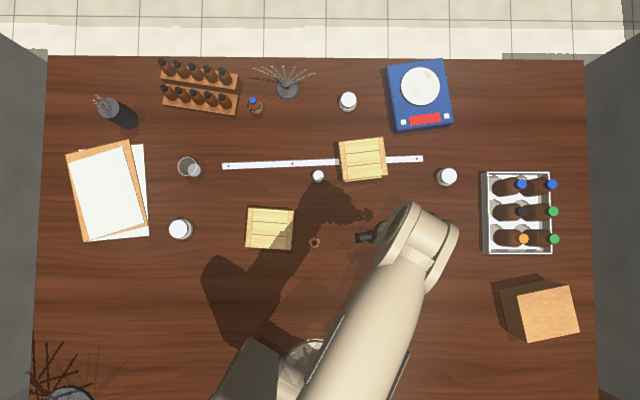

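The stamped crate at (362,159) has the line under its middle, the other at (270,228) lies short of it, and the glassware is untouched.

```bash
python3 -c "
from h import *
print(env.hand_in())"
```

```text
the job is handed in; nothing more can be done
None
```

The job is handed in: both crates lie on their long sides, the stamped (right-hand) one has the line under its middle, the plain one lies short of it, and the jars, bottles and beaker look undisturbed; no verdict came back.

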